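# Scrape the carrot trimmings off the chopping board into the catch pan

## Robot

A 6-joint arm with a two-finger parallel gripper is mounted at the origin on a cart in front of the work surface, level with it; the furniture and walls round the work are solid. World frame = base frame: x ahead of the robot, y to its left, z up, the work surface at z = 0. Lengths are in mm, angles in rad, forces in N, time in s.
With the tool pointing down it reaches from about 300 to 775 mm from the base axis. Payload 14.6 kg.
Tool frame: the origin (TCP) lies between the finger pads; the fingertips stand manip.tip_reach ahead of it and the grasp point (between the pads) lies 5 mm behind it (manip.tip_reach is the distance from the TCP to the fingertips, in mm); z points along the fingers, y is the line along which they close (so a half turn about z gives the same grasp; the last joint's range is limited). The gripper opens to 94 mm and grips with 3 to 60 N. Pads are 16 mm wide; open, the fingers measure 119 mm over their backs; the gripper's body (75 mm by 177 mm) begins 78 mm behind the grasp point.
Start: joints at [-1.37, 0.3, 1.521, -0, 1.321, -0.067], TCP at [145.529, -530.387, 219.446] pointing down, gripper open.
Joint ranges: [-3.03, 3.03], [-0.79, 2.21], [0.23, 2.52], [-1.04, 4.18], [0, 3.07], [-2.55, 2.55]. Speed limits (rad/s): [2.22, 2.22, 2.57, 3.14, 3.14, 3.14].

## Interface

Orientations are given as [roll, pitch, yaw] about the fixed x, y, z axes, in that order (R = Rz(yaw) Ry(pitch) Rx(roll)).
In Python, from cell import manip gives the robot as it stands. The module is installed in compiled form; this text tells all that it offers.
- The arm moves only by the shell command python3 -m creep 'ROWS' [FORCE]. ROWS is JSON, a list of rows, each a list of 3 entries, a list of its own where there are three numbers: the opening, from -1 (shut) to 1 (fully open), then the shift along the tool's x, y, z in cm, then the turn about the tool's z in units of 5 degrees (1.0 is 5 degrees). In form: [[grip, [tx, ty, tz], roll], ...]. A call has 1 to 12 rows; each row is the pose to reach, as a shift and turn from the pose commanded when the call began, along the tool's axes at that moment; what a row does not reach only later rows make up. A row lasts 1/10 s, in which the tool goes at most 50 mm and 8.59 degrees, less where a joint would pass 70% of its speed; a pose out of reach is approached as far as the arm can. A call with a gripper value outside its range is refused whole. The fingers move at their own pace and stop on an object; FORCE is the grip in N (left out, the last holds). Time passes only in rows, so rows that repeat a pose let the fingers close. It gives the time, the measured TCP pose, the force, the opening and the grip force at its end, in the units of the state.
- manip.read_state(): the state, without advancing time (a new reading comes with each control period).
- manip.camera(name): name is "scene" or "top" or "wrist"; returns the picture (480x640x3 uint8, red, green, blue); there is no depth.
- manip.camera_params(name): a dict with "fovy" (degrees; the focal length in pixels is half the picture's height over the tangent of half this angle, whatever the lens; pixels are square), "cx", "cy" (the principal point, pixels), "k1" (the pictures are not rectified: a ray, as slopes to the right and down, at radius r is drawn at 1 + k1 r^2 times it, then the intrinsics apply), "origin" and "attitude" of the camera in the world. Camera axes: x right, y down, z forward; pixel columns grow to the right and rows downward; lengths in mm; the calibration is good to about 2 mm. A picture is of the moment at which its call begins: read the wrist's pose just before it. camera_params takes no time and is no camera call; for the wrist camera it gives the pose at the moment of the call.
- manip.sign_off(): hands the job in; it is judged then, once.
The state is a dict: "clock": time; "joints": joint angles; "qd": joint speeds; "effort": joint torques, N m; "eef_pos": TCP position; "eef_rot": TCP orientation; "wrist_force": force on the tool from outside, world axes, zero at the start; "moment": the same for the moment, N m; "finger_gap": finger opening in mm; "finger_force": force on a finger pad.
Only numpy, scipy, OpenCV 4.12 (cv2) and the standard library are available. Lean on these libraries where they do the work, as an engineer would, in place of code of your own. Each camera call takes 0.05 s, during which the arm holds its last target. There are 200 camera calls.

## Task

Swing the catch pan's carry handle away from the board, out and all the way down until it clicks home, so that the pan's mouth is clear. Then take the bench scraper from its slot and wipe all five carrot slices off the board into the pan, touching them with the scraper only and keeping the blade's edge firmly but not hard on the board (5 to 20 N) from behind the slices right up to the board's end; the board has a slight fall towards the pan, so follow it by feel. Stand the scraper back in its slot, leave the handle clicked home, and do not disturb the onion, the garlic bulb and the tin on the left.

Things in the scene. Friction and masses are not known exactly. Their poses are not given: they have to be found in the camera images.
- prep_stand: Raised chopping stand, fixed: a steel wire trestle with a yellow chopping board, a beech slot block at one end and a steel catch pan at the other. Origin under the board's centre; z up; y along the board, +y to the block, -y to the pan; x across the board.
- board_middle (a point): Centre of the yellow board's top, 86 mm above the stand's origin. The board is 170 mm (stand's x) by 260 mm (y), 10 mm thick, flat, no rim, solid also at its hand slot. It is set with a fall along its length so that juice runs to the pan: by how much is not reported (0.012 to 0.042 rad, the pan end low, turned about its middle). Its firm pads give about 1 mm for 15 N.
- board_lip (a point): Where the middle of the board's end edge over the catch pan would be if the board were level: 130 mm along -y from the stand's origin, 86 mm up. The true edge is 1.5 to 5.5 mm lower, as the other end is higher.
- slot_mouth (a point): Middle of the mouth of the scraper's slot, 158 mm along +y from the stand's origin, 92 mm up. The slot is 160 mm long (stand's x), 13 mm wide (y), deeper than the blade; the block's flat top is 41 mm wide (y), 180 mm long. The scraper's handle rests on it with the blade in the slot.
- scraper: Loose bench scraper: steel blade 150 mm wide, 3 mm thick, showing 50 mm under a straight wooden handle 136 mm long, 26 mm thick, 32 mm high; 0.16 to 0.26 kg. Origin: middle of the blade's lower edge; z up to the handle; x along blade and handle; y through the thickness (pinch it with 30 N or more). Starts in the slot, axes parallel to the stand's, origin 42 mm above the stand's.
- scraper_grip (a point): Middle of the scraper's handle, 66 mm above the blade's edge.
- scrap_pan: Open steel catch pan, fixed, 216 (x) by 130 (y) by 65 mm high, walls 3 mm, flat rim 117 mm either side in x and 73 mm in y. Origin: centre of its underside, 175 mm along -y from the stand's origin; axes as the stand's. The board covers its first 20 mm; 110 mm of the mouth are open beyond the board's end.
- bail (a joint): Carry handle's angle. 0: leaning 0.96 rad from upright over the board; 0.96: upright; 2.62: end stop, 0.09 rad below level on the side away from the board. Stiff pivots keep it where it is left. A spring click begins at about 2.3, is hardest near 2.48 (some 8 N at the grip), then draws it to the stop; home above 2.54.
- bail_hinge (a point): Middle of the carry handle's hinge line, which runs along the stand's x, 183 mm along -y from the stand's origin, 52 mm up.
- bail_grip (a point): Middle of the carry handle's wooden grip, a round bar 18 mm thick, 104 mm long along the stand's x, 108 mm from the hinge line; 8 mm steel arms join it to the hinge, 121 mm either side. It moves on a circle about the hinge and does not spin in the arms.
- slice0: Loose slant-cut carrot slice 0, a flat oval about 56 by 36 mm, 5 mm thick, 12 g, lying flat on the board. Origin at the middle of its underside.
- slice1: Loose slant-cut carrot slice 1, a flat oval about 60 by 34 mm, 5 mm thick, 12 g, lying flat on the board. Origin at the middle of its underside.
- slice2: Loose slant-cut carrot slice 2, a flat oval about 62 by 38 mm, 5 mm thick, 12 g, lying flat on the board. Origin at the middle of its underside.
- slice3: Loose slant-cut carrot slice 3, a flat oval about 60 by 36 mm, 5 mm thick, 12 g, lying flat on the board. Origin at the middle of its underside.
- slice4: Loose slant-cut carrot slice 4, a flat oval about 54 by 38 mm, 5 mm thick, 12 g, lying flat on the board. Origin at the middle of its underside.
- onion: Onion, 82 mm across, 94 mm high, standing on the worktop at the left; leave it alone. Origin at the middle of its underside.
- garlic: Garlic bulb, 60 mm across, 58 mm high, on the worktop at the left; leave it alone. Origin at the middle of its underside.
- tin: Food tin, 86 mm across, 40 mm high, on the worktop at the left; leave it alone. Origin at the middle of its underside.

How it is judged:
By the outcome, as a careful person would: the job done as asked, in the order asked, and still so for the second after the job is handed in, with the robot touching nothing.
It also fails if it takes over 61 s, if anything falls off the work surface, if the arm or the gripper's body presses on something with over 40 N, if the wrist force passes 120 N, or if a joint passes its speed limit or range.

## Working session

There is one attempt and no reset: what is moved stays moved. The work goes in short steps, Python scripts to look and compute and a shell command to move; the robot and the scene stay as the last step left them, time stands still between calls to the robot, and variables do not carry over. Pictures are saved under pics/ and viewed, at most 10 in all, crops included, and the job is handed in when it is done.

```bash
mkdir -p pics; cat > h.py <<'E'
import numpy as np, cv2
from scipy.spatial.transform import Rotation as R
from cell import manip
def Rm(a):
    a=np.array(a,float)
    return R.from_euler('xyz',a).as_matrix() if a.size==3 else (a.reshape(3,3) if a.size==9 else R.from_quat(a).as_matrix())
def ray(p,u,v):
    f=240/np.tan(np.radians(p['fovy'])/2); d=np.array([(u-p['cx'])/f,(v-p['cy'])/f]); s=d.copy()
    for _ in range(30): s=d/(1+p['k1']*(s@s))
    return np.array(p['origin'],float),Rm(p['attitude'])@np.array([s[0],s[1],1])
def onz(p,u,v,z):
    o,d=ray(p,u,v); return o+d*(z-o[2])/d[2]
def proj(p,P):
    f=240/np.tan(np.radians(p['fovy'])/2); c=Rm(p['attitude']).T@(np.array(P,float)-np.array(p['origin'])); s=c[:2]/c[2]; s=s*(1+p['k1']*(s@s))
    return s*f+[p['cx'],p['cy']]
def snap(n,f):
    p=manip.camera_params(n); im=manip.camera(n); cv2.imwrite('pics/'+f,im[:,:,::-1]); return p,im
E
python3 - <<'E'
from h import *
for n in('scene','top','wrist'):
    p,im=snap(n,n+'0.png'); print(n,p)
print(manip.read_state(),manip.tip_reach)
E
```

```text
scene {'fovy': 55.34472401047165, 'cx': 318.1708067183947, 'cy': 247.39683028467908, 'k1': 0.002979902628436887, 'origin': array([ 337.29174931, -474.39185115,  696.03683018]), 'attitude': array([-2.33410581,  0.00318036, -0.36269547])}
top {'fovy': 55.518118406202596, 'cx': 318.3733140067301, 'cy': 240.35787974085935, 'k1': -0.09618551310971982, 'origin': array([398.73379175,  89.38032259, 927.42935596]), 'attitude': array([-2.96622241,  0.01110516, -1.58383986])}
wrist {'fovy': 64.82293029357685, 'cx': 317.4956490326353, 'cy': 243.54681907274147, 'k1': -0.04638151853585905, 'origin': array([ 223.69785467, -509.01339061,  385.23123287]), 'attitude': array([ 2.86060078e+00,  4.75209506e-04, -1.30326149e+00])}
{'clock': 0.15, 'joints': array([-1.36960117e+00,  3.00307727e-01,  1.52142949e+00,  5.33015766e-06,
        1.32065968e+00, -6.66168588e-02]), 'qd': array([-3.56494446e-05, -1.66209370e-03, -1.79595669e-03,  2.36331921e-03,
        4.05043133e-04,  5.31234223e-04]), 'effort': array([ 8.25565621e-04, -5.31961298e+01, -3.52825427e+01,  7.08249095e-02,
        2.36238737e-02, -9.25770428e-05]), 'eef_pos': array([ 145.49669273, -530.22515589,  219.04006577]), 'eef_rot': array([-3.14079054e+00, -5.86883986e-05,  2.67810670e-01]), 'wrist_force': array([ 0.43587885, -0.77948605,  0.13988661]), 'moment': array([ 0.02546745, -0.03792615, -0.00542401]), 'finger_force': 0.0, 'finger_gap': 93.94247066028703} 14.0
```

View pics/top0.png

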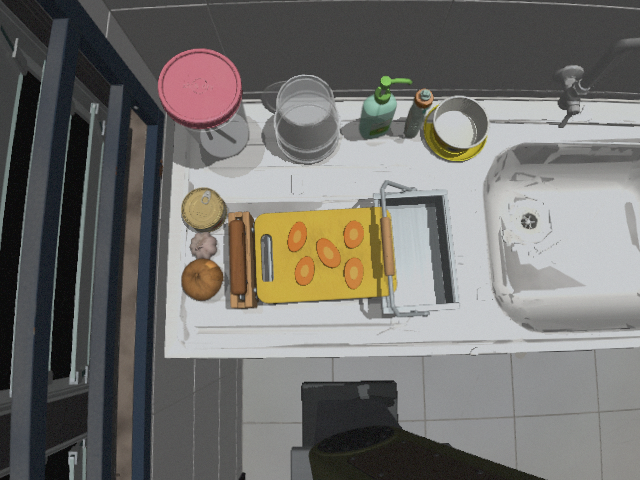

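View pics/scene0.png

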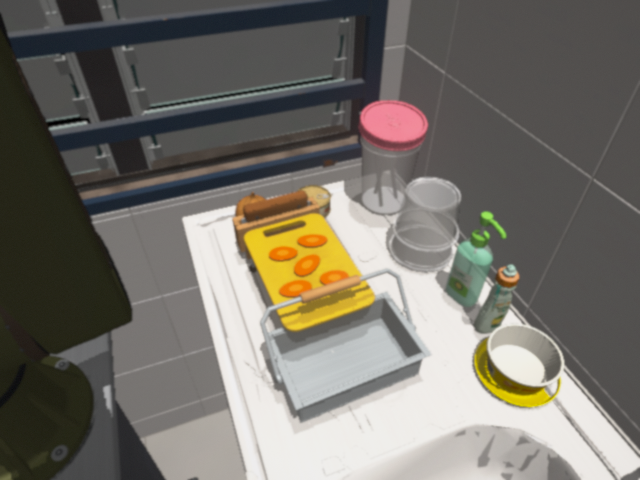

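The top view shows the block at (240,260), the board from (256,212) to (397,302), five slices, the bail grip at (389,246), and the pan rim to (458,310). The scene view agrees: the bail leans over the board and the pan is clear. Next I measure the stand's pose.

```bash
cat > m.py <<'E'
from h import *
p=manip.camera_params('top'); im=cv2.imread('pics/top0.png'); hsv=cv2.cvtColor(im,cv2.COLOR_BGR2HSV)
H,S,V=cv2.split(hsv)
print('board hue',hsv[225,275],'slice',hsv[237,298],'grip',hsv[246,389],'handle',hsv[260,237],'block',hsv[300,248],hsv[218,248])
def big(m,roi):
    k=np.zeros_like(m);x0,y0,x1,y1=roi;k[y0:y1,x0:x1]=m[y0:y1,x0:x1];return k
def rect(m,z):
    v,u=np.nonzero(m); P=np.array([onz(p,a,b,z)[:2] for a,b in zip(u,v)]).astype(np.float32)
    return cv2.minAreaRect(P),P
y=big(((H>=20)&(H<=32)&(S>150)&(V>80)).astype(np.uint8)*255,(250,200,402,310))
r,P=rect(y,86); print('board',r,len(P))
s=big(((H>=5)&(H<=17)&(S>120)&(V>120)).astype(np.uint8)*255,(270,215,372,295))
n,l,st,c=cv2.connectedComponentsWithStats(s)
for i in range(1,n):
    if st[i,4]>60:
        rr,_=rect(l==i,91); print('slice',c[i],st[i,4],rr)
g=big(((H>=5)&(H<=19)&(S>90)).astype(np.uint8)*255,(382,215,397,278))
cv2.imwrite('pics/mask.png',np.hstack([y,s|g]))
v,u=np.nonzero(g); print('grip px',u.mean(),v.mean(),u.min(),u.max(),v.min(),v.max())
hd=big(((H<=14)&(S>90)&(V<150)).astype(np.uint8)*255,(228,212,250,300))
v,u=np.nonzero(hd);print('hd px',u.min(),u.max(),v.min(),v.max()); r,_=rect(hd,124);print('handle',r)
E
python3 m.py
python3 - <<'E'
import sys;sys.path.insert(0,'.')
from h import *
im=cv2.imread('pics/top0.png')[190:330,215:475]
cv2.imwrite('pics/c.png',cv2.resize(im,None,fx=3,fy=3,interpolation=cv2.INTER_CUBIC))
E
```

```text
board hue [ 23 166 200] slice [ 19 161 201] grip [ 15 115 182] handle [ 13 143 127] block [ 16 116 183] [ 16 116 169]
board ((521.938720703125, 86.76371002197266), (168.85597229003906, 257.5248107910156), 2.5317535400390625) 8642
slice [353.14124294 233.90112994] 354 ((558.2421264648438, 30.96133041381836), (35.544132232666016, 49.5373649597168), 88.68306732177734)
slice [296.80555556 236.35833333] 360 ((555.1553955078125, 136.55624389648438), (33.65085220336914, 55.064510345458984), 89.52780151367188)
slice [327.85952381 252.8       ] 420 ((523.875, 80.47091674804688), (59.400047302246094, 36.124088287353516), 35.49053955078125)
slice [304.23561644 270.5260274 ] 365 ((492.08697509765625, 123.97016906738281), (33.225276947021484, 51.87174987792969), 89.36254119873047)
slice [353.33333333 272.44892473] 372 ((485.24285888671875, 32.84904479980469), (31.381261825561523, 55.503753662109375), 88.7085189819336)
grip px 387.1075471698113 246.57169811320756 382 394 217 275
hd px 228 249 216 295
handle ((516.9563598632812, 241.92381286621094), (38.45227813720703, 142.86732482910156), 89.21350860595703)
```

View pics/c.png

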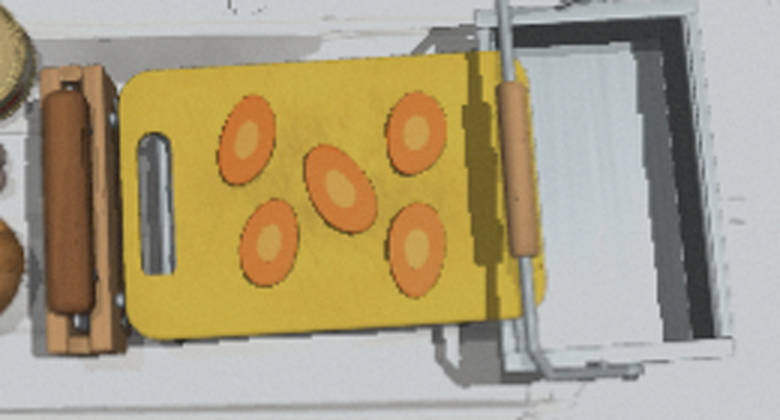

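```bash
cat >> h.py <<'E'
YAW=0.0442; O=np.array([521.9,86.8,0.])
def st2w(P): return O+R.from_euler('z',YAW).apply(np.array(P,float))
def w2st(P): return R.from_euler('z',-YAW).apply(np.array(P,float)-O)
def to(P,yaw=None):
    s=manip.read_state(); M=Rm(s['eef_rot']); d=M.T@(np.array(P)-s['eef_pos'])/10
    print('shift cm',np.round(d,2),'roll',0 if yaw is None else np.round(-np.degrees(yaw-s['eef_rot'][2])/5,2))
E
python3 - <<'E'
from h import *
p=manip.camera_params('top');q=manip.camera_params('scene')
g=st2w([0,-94.5,114])
for n,P in (('grip',g),('ends',st2w([52,-94.5,114])),('e2',st2w([-52,-94.5,114])),('rim far',st2w([117,-248,65])),('rimnear',st2w([-117,-248,65])),('block+',st2w([-90,178.5,92])),('block',st2w([90,137.5,92]))): print(n,P.round(1),proj(p,P).round(1),proj(q,P).round(1))
to(st2w([-2,-65,190]),YAW)
E
```

```text
grip [526.1  -7.6 114. ] [376.1 248.7] [325.8 290.7]
ends [578.   -5.3 114. ] [373.9 220.6] [353.6 281.5]
e2 [474.1  -9.9 114. ] [378.4 277.4] [296.8 300.3]
rim far [ 649.7 -155.8   65. ] [445.9 189.5] [431.6 355.7]
rimnear [ 416.  -166.1   65. ] [458.8 309.1] [294.9 411. ]
block+ [424.1 261.1  92. ] [229.3 307.8] [231.3 218.2]
block [605.7 228.1  92. ] [248.5 210.7] [319.9 207.6]
shift cm [ 50.99 -43.25   2.94] roll 2.56
```

```bash
python3 - <<'E'
from h import *
p=manip.camera_params('top');q=manip.camera_params('scene')
for a in (0,.1,.2,.3,.4,.5):
    f=a-.96; P=st2w([0,-183-108*np.sin(f),52+108*np.cos(f)]); print(a,w2st(P).round(1),proj(p,P).round(1),proj(q,P).round(1))
E
```

```text
0 [ -0.  -94.5 113.9] [376.2 248.7] [325.8 290.8]
0.1 [   0.  -101.2  122.5] [380.4 247.8] [327.5 290.2]
0.2 [  -0.  -108.6  130.3] [385.1 246.8] [329.4 290.2]
0.3 [   0.  -116.8  137.3] [390.3 245.9] [331.5 290.8]
0.4 [  -0.  -125.6  143.5] [395.8 245. ] [333.9 292.2]
0.5 [  -0.  -135.1  148.8] [401.7 244.2] [336.5 294.2]
```

```bash
python3 -m creep '[[-1,[51,-43.2,1],2.56],[-1,[51,-43.2,1],2.56],[-1,[51,-43.2,1],2.56],[-1,[51,-43.2,1],2.56],[-1,[51,-43.2,1],2.56],[-1,[51,-43.2,1],2.56],[-1,[51,-43.2,1],2.56],[-1,[51,-43.2,1],2.56],[-1,[51,-43.2,1],2.56],[-1,[51,-43.2,1],2.56],[-1,[51,-43.2,1],2.56],[-1,[51,-43.2,1],2.56]]' 20; python3 -c "
from h import *
to(st2w([-2,-80,190]),YAW)"
```

```text
clock: 1.35
eef_pos: [485.1, -33.2, 210.4]
eef_rot: [3.142, -0.0, 0.045]
wrist_force: [0.3, -0.9, 0.4]
finger_gap: 2.0
finger_force: 0.0
shift cm [ 4.01 -3.83  2.04] roll 0.0
```

```bash
python3 -m creep '[[-1,[4,-3.8,0],0],[-1,[4,-3.8,2],0],[-1,[4,-3.8,5],0],[-1,[4,-3.8,7.8],0],[-1,[4,-3.8,7.8],0],[-1,[4,-3.8,7.8],0]]'; python3 -c "
from h import *
print(w2st(manip.read_state()['eef_pos']))
snap('wrist','w1.png')"
```

```text
clock: 1.95
eef_pos: [522.8, 4.4, 133.1]
eef_rot: [-3.142, 0.0, 0.044]
wrist_force: [0.6, 0.7, 1.1]
finger_gap: 0.1
finger_force: 0.0
[ -2.74197856 -82.37996145 133.10028304]
```

View pics/w1.png

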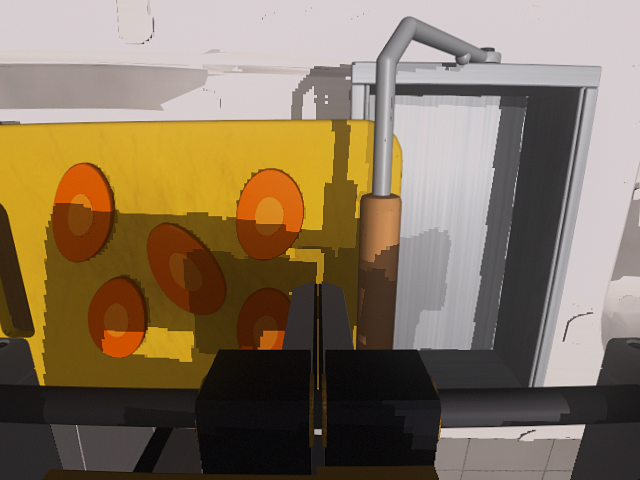

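```bash
python3 -m creep '[[-1,[0,0.5,0],0],[-1,[0,1.2,-0.2],0],[-1,[0,2.3,-0.9],0],[-1,[0,3.0,-1.3],0],[-1,[0,3.7,-1.6],0],[-1,[0,4.4,-1.9],0],[-1,[0,5.2,-2.2],0],[-1,[0,6,-2.3],0],[-1,[0,6.8,-2.4],0],[-1,[0,7.6,-2.4],0],[-1,[0,8.4,-2.5],0]]'; python3 -c "
from h import *
print(w2st(manip.read_state()['eef_pos']))
snap('scene','s1.png')"
```

```text
clock: 3.1
eef_pos: [526.2, -80.2, 157.1]
eef_rot: [-3.141, 0.001, 0.044]
wrist_force: [1.2, 1.0, -0.8]
finger_gap: 0.8
finger_force: 0.5
[  -3.06933757 -167.02484055  157.14104102]
```

```bash
python3 -m creep '[[-1,[0,0.8,0],0],[-1,[0,1.6,0.1],0],[-1,[0,2.4,0.3],0],[-1,[0,3.2,0.6],0],[-1,[0,3.9,0.9],0],[-1,[0,4.6,1.2],0],[-1,[0,5.3,1.6],0],[-1,[0,6,2.1],0],[-1,[0,6.8,2.8],0],[-1,[0,7.6,3.6],0],[-1,[0,7.6,3.6],0]]'; python3 -c "
from h import *
print(w2st(manip.read_state()['eef_pos']))
snap('scene','s2.png')"
```

```text
clock: 4.25
eef_pos: [529.2, -156.2, 120.0]
eef_rot: [-3.141, 0.002, 0.043]
wrist_force: [-0.6, -0.8, 0.5]
finger_gap: 0.4
finger_force: 0.0
[  -3.45945212 -243.10210516  119.98923023]
```

View pics/s2.png

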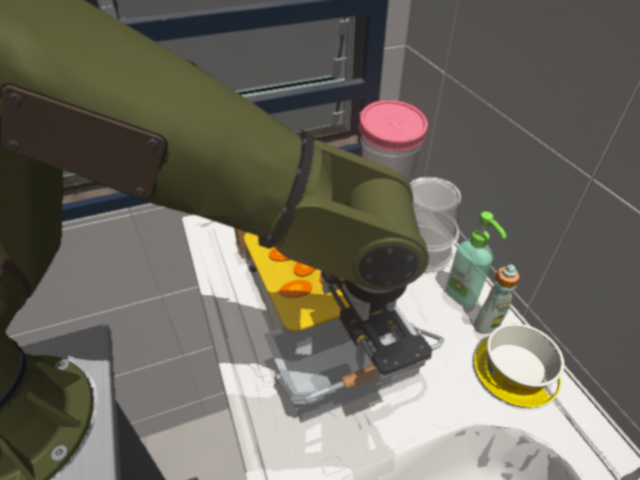

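The grip shows at about (358,376), on the far side of the pan with the handle out. I compare that with the predictions.

```bash
python3 - <<'E'
from h import *
q=manip.camera_params('scene')
for a in (1.6,1.8,2,2.2,2.3,2.4,2.62):
    f=a-.96; P=[0,-183-108*np.sin(f),52+108*np.cos(f)]; print(a,np.round(P,1),proj(q,st2w(P)).round(0),proj(q,st2w(np.add(P,[-52,0,0]))).round(0))
E
```

```text
1.6 [   0.  -247.5  138.6] [370. 355.] [337. 368.]
1.8 [   0.  -263.4  124.1] [374. 369.] [341. 383.]
2 [   0.  -276.1  106.7] [378. 383.] [345. 397.]
2.2 [   0.  -285.1   87.1] [380. 395.] [347. 409.]
2.3 [   0.  -288.1   76.7] [380. 401.] [348. 414.]
2.4 [   0.  -290.1   66.1] [380. 406.] [348. 419.]
2.62 [   0.  -290.6   42.4] [379. 413.] [347. 427.]
```

```bash
python3 -m creep '[[-1,[0.3,-0.5,-2],0],[-1,[0.3,0,-4],0],[-1,[0.3,2.2,-4],0],[-1,[0.3,2.6,-3],0],[-1,[0.3,2.8,-2],0],[-1,[0.3,3.4,-1],0],[-1,[0.3,4,0],0],[-1,[0.3,4.3,1],0],[-1,[0.3,4.5,1.6],0],[-1,[0.3,4.6,2.2],0]]'; python3 -m creep '[[-1,[0,0.1,0.4],0],[-1,[0,0.2,0.8],0],[-1,[0,0.2,1.2],0],[-1,[0,0.2,1.6],0],[-1,[0,0.2,2.0],0],[-1,[0,0.2,2.4],0],[-1,[0,0.2,2.7],0],[-1,[0,0.2,2.9],0]]'; python3 -c "
from h import *
print(w2st(manip.read_state()['eef_pos']))"
```

```text
clock: 5.3
eef_pos: [534.3, -200.6, 98.1]
eef_rot: [-3.141, 0.001, 0.044]
wrist_force: [-0.1, -0.7, 0.6]
finger_gap: 0.6
finger_force: 0.4
clock: 6.1
eef_pos: [534.8, -203.1, 70.0]
eef_rot: [-3.141, 0.0, 0.044]
wrist_force: [-0.3, 0.6, 0.6]
finger_gap: 0.5
finger_force: 0.0
[ 3.90248074e-02 -2.90219898e+02  6.99888669e+01]
```

```bash
python3 -m creep '[[-1,[0,0,0.3],0],[-1,[0,0,0.5],0],[-1,[0,0,0.5],0]]';  python3 -m creep '[[-1,[0,0,-4],0],[-1,[0,0,-8],0],[-1,[0,-4,-12],0],[-1,[0,-9,-16],0],[0.4,[0,-14,-18],0],[0.4,[0,-19,-18],0],[0.4,[0,-24,-18],0],[0.4,[0,-29,-18],0],[0.4,[0,-34,-18],0],[0.4,[0,-39,-18],0],[0.4,[0,-39,-18],0],[0.4,[0,-39,-18],0]]'; python3 -c "
from h import *
print(w2st(manip.read_state()['eef_pos']))
snap('scene','s3.png')
snap('wrist','w3.png')"
```

```text
clock: 6.4
eef_pos: [535.3, -203.3, 67.8]
eef_rot: [3.141, -0.001, 0.045]
wrist_force: [-9.7, 4.9, 25.7]
finger_gap: 0.4
finger_force: 12.9
clock: 7.6
eef_pos: [517.1, 188.9, 245.2]
eef_rot: [-3.141, 0.0, 0.048]
wrist_force: [0.8, -0.3, 0.3]
finger_gap: 61.2
finger_force: 0.0
[ -0.29852133 102.1974206  245.23148367]
```

View pics/w3.png

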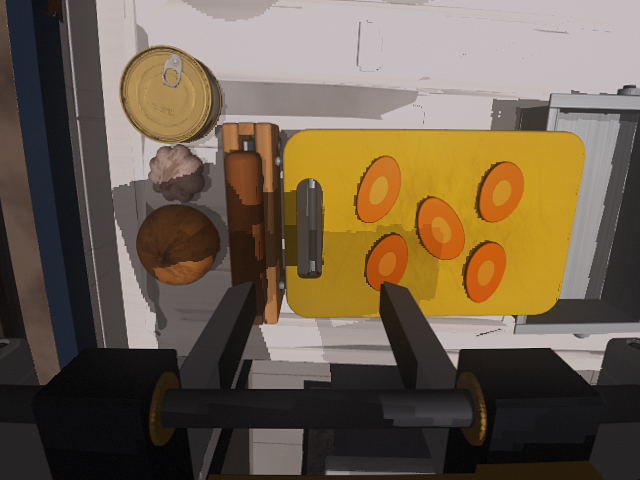

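View pics/s3.png

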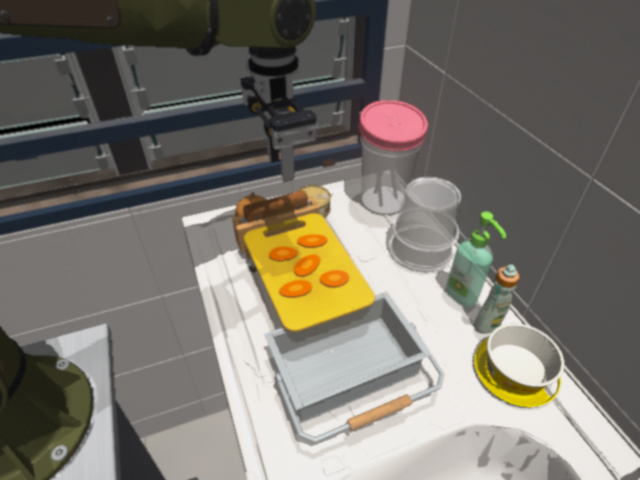

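Both views confirm the bail is home, with the grip at (380,412) in the scene view. The slices haven't moved. The wrist view shows the block's top corners at (222,124) and (278,124). Next I refine the stand and scraper positions.

```bash
python3 - <<'E'
from h import *
p=manip.camera_params('wrist'); im=cv2.imread('pics/w3.png'); H,S,V=cv2.split(cv2.cvtColor(im,cv2.COLOR_BGR2HSV))
m=((H>=20)&(H<=32)&(S>150)&(V>50)); m[:, :270]=0; m[:,600:]=0; m[330:]=0
v,u=np.nonzero(m);P=np.array([onz(p,a,b,86)[:2] for a,b in zip(u,v)],np.float32);print(cv2.minAreaRect(P))
for a in((222,124),(278,124)):print('block',w2st(onz(p,*a,92)).round(1))
for a in((228,152),(262,152),(228,280),(265,280),(264,220),(228,220)):print('hd',a,w2st(onz(p,*a,124)).round(1),w2st(onz(p,*a,108)).round(1))
print('cam',w2st(p['origin']))
E
python3 - <<'E'
import cv2
im=cv2.imread('pics/w3.png')[110:340,200:320]
cv2.imwrite('pics/c3.png',cv2.resize(im,None,fx=2.6,fy=2.6,interpolation=cv2.INTER_CUBIC))
E
```

```text
((522.4031372070312, 85.80197143554688), (171.45962524414062, 260.33917236328125), 2.753098964691162)
block [ 89.8 176.8  92. ]
block [ 89.6 131.3  92. ]
hd (228, 152) [ 68.9 165.8 124. ] [ 68.2 169.5 108. ]
hd (262, 152) [ 68.8 140.5 124. ] [ 68.1 142.8 108. ]
hd (228, 280) [-32.9 172.3 124. ] [-39.3 176.4 108. ]
hd (265, 280) [-32.9 142.  124. ] [-39.2 144.4 108. ]
hd (264, 220) [ 17.1 140.9 124. ] [ 13.6 143.2 108. ]
hd (228, 220) [ 17.2 169.  124. ] [ 13.6 172.9 108. ]
cam [ 81.12288391  99.47555228 411.55495886]
```

View pics/c3.png

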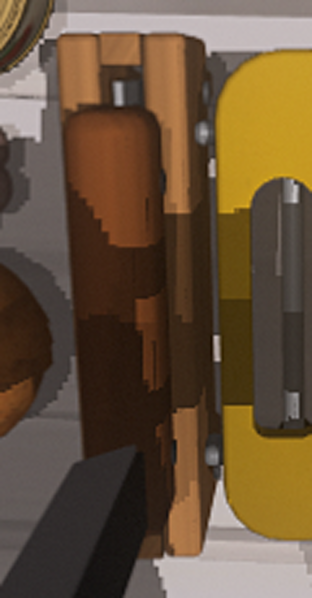

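```bash
sed -i 's/^YAW=.*/YAW=0.0465; O=np.array([522.2,86.1,0.])/' h.py; python3 -c "
from h import *
p=manip.camera_params('wrist')
print('onion',w2st(onz(p,178,245,47)).round(0))
to(st2w([0,157,150]),YAW);to(st2w([0,157,110]),YAW)"
```

```text
onion [-25. 241.  47.]
shift cm [-0.01 -5.68  9.53] roll -0.02
shift cm [-1.000e-02 -5.680e+00  1.353e+01] roll -0.02
```

```bash
python3 -m creep '[[-0.05,[0,-4,3],0],[-0.05,[0,-5.7,7],0],[-0.05,[0,-5.7,9.5],0],[-0.05,[0,-5.7,11],0],[-0.05,[0,-5.7,12.5],0],[-0.05,[0,-5.7,13.5],0],[-0.05,[0,-5.7,13.5],0],[-0.05,[0,-5.7,13.5],0]]'; python3 -c "
from h import *
print(w2st(manip.read_state()['eef_pos']))"
```

```text
clock: 8.5
eef_pos: [515.4, 242.5, 110.7]
eef_rot: [-3.142, -0.0, 0.043]
wrist_force: [0.6, -0.1, 0.1]
finger_gap: 45.0
finger_force: 0.0
[  0.4936554  156.58891885 110.68420437]
```

```bash
python3 -m creep '[[-1,[0,0,0],0],[-1,[0,0,0],0],[-1,[0,0,0],0],[-1,[0,0,0],0],[-1,[0,0,0],0],[-1,[0,0,0],0]]' 58; python3 -c "
from h import *
print(w2st(manip.read_state()['eef_pos']))"; python3 -m creep '[[-1,[0,0,-1],0],[-1,[0,0,-3],0],[-1,[0,0,-5],0],[-1,[0,0,-7],0],[-1,[0,0,-7],0],[-1,[0,0,-7],0]]'; python3 -c "
from h import *
print(w2st(manip.read_state()['eef_pos'])); snap('wrist','w4.png');f=[manip.read_state()['wrist_force']];print(f)"
```

```text
clock: 9.1
eef_pos: [515.2, 243.4, 110.8]
eef_rot: [-3.141, -0.001, 0.044]
wrist_force: [-0.3, -0.6, 3.9]
finger_gap: 25.4
finger_force: 58.0
[  0.3265992  157.44863973 110.7913738 ]
clock: 9.7
eef_pos: [514.8, 243.2, 180.0]
eef_rot: [3.141, 0.0, 0.044]
wrist_force: [0.0, 0.5, -4.1]
finger_gap: 25.5
finger_force: 58.0
[-8.63239709e-02  1.57300762e+02  1.79995814e+02]
[array([ 0.40726864,  0.97142046, -2.60497761])]
```

View pics/w4.png

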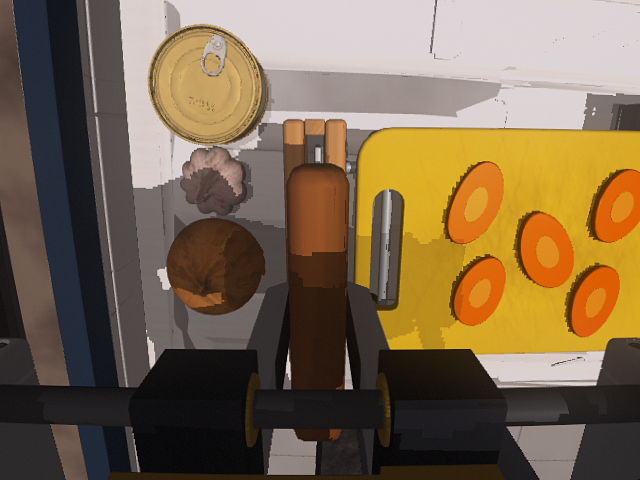

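```bash
python3 -m creep '[[-1,[-0.2,3,0],0],[-1,[-0.2,6,0],0],[-1,[-0.2,7.2,0],0],[-1,[-0.2,7.2,1],0],[-1,[-0.2,7.2,1.7],0],[-1,[-0.2,7.2,1.9],0],[-1,[-0.2,7.2,1.9],0]]'; python3 -c "
from h import *
print(w2st(manip.read_state()['eef_pos']))"; for i in 1; do python3 -m creep '[[-1,[0,0,0.05],0],[-1,[0,0,0.1],0],[-1,[0,0,0.15],0],[-1,[0,0,0.2],0],[-1,[0,0,0.2],0]]'; done
```

```text
clock: 10.45
eef_pos: [515.9, 172.1, 160.7]
eef_rot: [3.141, 0.001, 0.045]
wrist_force: [-0.4, 0.3, -2.9]
finger_gap: 25.5
finger_force: 58.0
[ -2.27520125  86.18476029 160.66724771]
clock: 10.95
eef_pos: [516.3, 171.3, 159.5]
eef_rot: [3.142, -0.0, 0.044]
wrist_force: [0.8, -0.8, -2.2]
finger_gap: 25.7
finger_force: 58.0
```

```bash
for i in 1 2; do python3 -m creep '[[-1,[0,0,0.05],0],[-1,[0,0,0.1],0],[-1,[0,0,0.1],0]]'|egrep 'pos|wrist'; done
```

```text
eef_pos: [516.2, 171.3, 158.4]
wrist_force: [0.3, -0.4, -1.1]
eef_pos: [516.2, 171.3, 157.4]
wrist_force: [-0.6, 0.5, -3.1]
```

```bash
python3 -m creep '[[-1,[0,0,0.05],0],[-1,[0,0,0.1],0],[-1,[0,0,0.1],0]]'|egrep 'pos|wrist'
python3 -m creep '[[-1,[0,0,0.05],0],[-1,[0,0,0.05],0]]'|egrep 'pos|wrist'
python3 -m creep '[[-1,[0,0,0.05],0],[-1,[0,0,0.05],0]]'|egrep 'pos|wrist'
```

```text
eef_pos: [516.3, 171.3, 156.6]
wrist_force: [0.4, 0.3, -1.3]
eef_pos: [516.3, 171.3, 156.3]
wrist_force: [-1.7, -0.5, 2.0]
eef_pos: [516.4, 171.3, 156.0]
wrist_force: [-2.5, -0.6, 6.1]
```

```bash
python3 -m creep '[[-1,[0,0,0.04],0],[-1,[0,0,0.04],0],[-1,[0,0.5,0.05],0],[-1,[0,1,0.065],0],[-1,[0,1.5,0.075],0]]'|egrep 'pos|wrist'

```

```text
eef_pos: [517.5, 157.2, 155.7]
wrist_force: [-0.5, 6.1, 6.9]
```

```bash
python3 -m creep '[[-1,[0,0.5,0.04],0],[-1,[0,1,0.055],0],[-1,[0,1.5,0.075],0],[-1,[0,2.0,0.09],0]]'|egrep 'pos|wrist'

```

```text
eef_pos: [518.6, 137.4, 155.1]
wrist_force: [-0.2, 7.1, 9.8]
```

```bash
python3 -m creep '[[-1,[0,0.5,0.014],0],[-1,[0,1,0.028],0],[-1,[0,1.5,0.042],0],[-1,[0,2.0,0.055],0]]'|egrep 'pos|wrist'

```

```text
eef_pos: [519.5, 117.5, 154.7]
wrist_force: [-1.1, 8.0, 10.3]
```

```bash
python3 -m creep '[[-1,[0,0.5,0.013],0],[-1,[0,1,0.025],0],[-1,[0,1.5,0.038],0],[-1,[0,2.0,0.05],0],[-1,[0,2.5,0.062],0]]'|egrep 'pos|wrist'
python3 -c "
from h import *
s=manip.read_state();print(w2st(s['eef_pos']),s['eef_rot'])
p,a=snap('wrist','w5.png');p,b=snap('top','t5.png')
cv2.imwrite('pics/c5.png',np.hstack([cv2.resize(a[60:360,200:640],(400,273)),cv2.resize(b[180:330,200:420],(400,273))])[:,:,::-1])"
```

```text
eef_pos: [520.7, 92.6, 154.2]
wrist_force: [-1.1, 9.5, 11.4]
[ -1.17591547   6.54849004 154.21036584] [-3.13878438 -0.0035833   0.04449978]
```

View pics/c5.png

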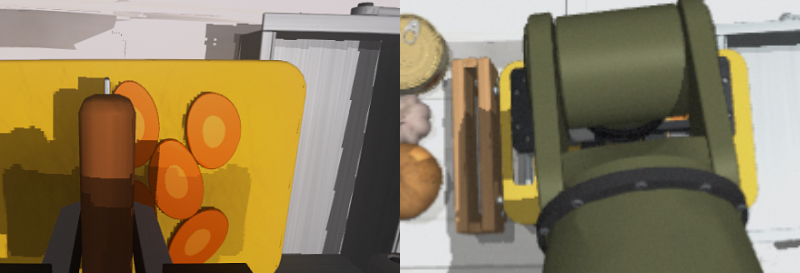

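The wrist crop shows the blade pushing three slices together and the front pair still ahead of it. I check how close the upper slice (120,82) is to the blade's end.

```bash
python3 -c "
from h import *
p=manip.camera_params('wrist')
f=lambda u,v:(200+u*1.1,60+v*1.1)
for q in((122,82),(157,120),(213,93),(240,130),(175,138),(228,215),(170,262)):print(q,w2st(onz(p,*f(*q),90)).round(0))
print('blade end top z 137',w2st(onz(p,*f(107,80),137)).round(0))"
```

```text
(122, 82) [71. -4. 90.]
(157, 120) [ 46. -28.  90.]
(213, 93) [ 64. -64.  90.]
(240, 130) [ 40. -85.  90.]
(175, 138) [ 34. -41.  90.]
(228, 215) [-23. -83.  90.]
(170, 262) [-62. -42.  90.]
blade end top z 137 [ 74.   6. 137.]
```

```bash
python3 -m creep '[[-1,[0.15,0.5,0.009],0],[-1,[0.3,1,0.018],0],[-1,[0.4,1.5,0.028],0],[-1,[0.4,2.0,0.038],0],[-1,[0.4,2.5,0.048],0]]'|egrep 'pos|wrist'
python3 -m creep '[[-1,[0,0.5,0.01],0],[-1,[0,1,0.02],0],[-1,[0,1.5,0.03],0],[-1,[0,2.0,0.04],0],[-1,[0,2.5,0.05],0]]'|egrep 'pos|wrist'
python3 -c "
from h import *
s=manip.read_state();print(w2st(s['eef_pos']),s['eef_rot'])
p,a=snap('wrist','w6.png');p=manip.camera_params('wrist')
cv2.imwrite('pics/c6.png',a[60:400,150:640,::-1])"
```

```text
eef_pos: [525.8, 67.9, 153.7]
wrist_force: [-1.6, 9.6, 13.0]
eef_pos: [527.0, 42.8, 153.3]
wrist_force: [0.0, 10.6, 12.7]
[  2.76935161 -43.47438618 153.2620791 ] [-3.13901846 -0.00364124  0.04451049]
```

View pics/c6.png

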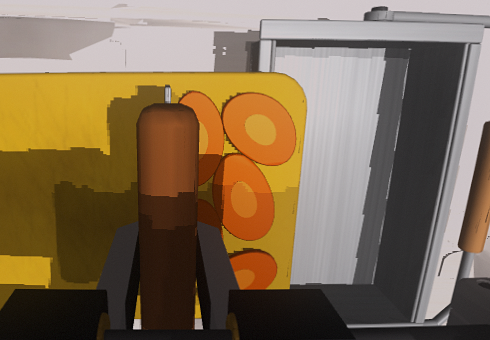

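The slices are bunched ahead of the blade, with the upper ones at about row 92, just inside the blade's end at row 86. I continue with a small +x shift.

```bash
python3 -m creep '[[-1,[0.1,0.5,0.005],0],[-1,[0.2,1,0.011],0],[-1,[0.2,1.5,0.018],0],[-1,[0.2,2.0,0.027],0],[-1,[0.2,2.5,0.036],0]]'|egrep 'pos|wrist'
python3 -m creep '[[-1,[0,0.5,0.008],0],[-1,[0,1,0.017],0],[-1,[0,1.5,0.026],0],[-1,[0,2.0,0.035],0],[-1,[0,2.5,0.044],0]]'|egrep 'pos|wrist'
python3 -c "
from h import *
s=manip.read_state();print(w2st(s['eef_pos']),s['eef_rot'])
p,a=snap('wrist','w7.png');p=manip.camera_params('wrist')
b=a.copy();H,S,V=cv2.split(cv2.cvtColor(a,cv2.COLOR_RGB2HSV))
m=((H>=4)&(H<=15)&(S>190)).astype(np.uint8);m[:, :330]=0;m[340:]=0
n,l,stt,c=cv2.connectedComponentsWithStats(m)
for i in range(1,n):
  if stt[i,4]>150:
    vv,uu=np.nonzero(l==i); P=np.array([w2st(onz(p,x,y,88))[:2] for x,y in zip(uu,vv)]);print(stt[i],P.min(0).round(),P.max(0).round())
"
```

```text
eef_pos: [530.0, 17.9, 152.8]
wrist_force: [0.1, 10.0, 12.6]
eef_pos: [531.1, -7.1, 152.3]
wrist_force: [-0.2, 9.6, 12.3]
[  4.60253955 -93.53787399 152.3471642 ] [-3.13929342 -0.00331044  0.04455702]
[ 359  131   39   56 1165] [  56. -142.] [  88. -119.]
[ 330  150   44   96 1839] [  18. -129.] [  77. -102.]
[ 374  211   23   76 1411] [ -10. -145.] [  40. -130.]
[347 258  25  37 453] [ -15. -130.] [  10. -113.]
```

```bash
python3 -m creep '[[-1,[0.1,0.5,0.006],0],[-1,[0.15,1,0.014],0],[-1,[0.15,1.5,0.022],0],[-1,[0.15,2.0,0.03],0]]'|egrep 'pos|wrist'
cat > sl.py <<'E'
from h import *
s=manip.read_state();print(w2st(s['eef_pos']),s['eef_rot'])
for cam in('wrist','top'):
  p=manip.camera_params(cam);a=manip.camera(cam);cv2.imwrite('pics/last_%s.png'%cam,a[:,:,::-1])
  H,S,V=cv2.split(cv2.cvtColor(a,cv2.COLOR_RGB2HSV))
  m=((H>=4)&(H<=16)&(S>185)).astype(np.uint8)
  n,l,stt,c=cv2.connectedComponentsWithStats(m)
  for i in range(1,n):
   if stt[i,4]>100:
    vv,uu=np.nonzero(l==i); P=np.array([w2st(onz(p,x,y,86))[:2] for x,y in zip(uu,vv)]);
    if P.mean(0)[1]<100: print(cam,stt[i],P.min(0).round(),P.max(0).round())
E
python3 sl.py
```

```text
eef_pos: [533.5, -27.0, 152.0]
wrist_force: [0.1, 9.5, 12.8]
[   6.01658154 -113.54698286  152.01004744] [-3.13936742e+00 -3.10362104e-03  4.45832115e-02]
wrist [ 323  123   63  126 3736] [  17. -156.] [  94. -117.]
wrist [ 287  185   44  111 2589] [ -15. -122.] [ 58. -94.]
wrist [347 258  19  27 245] [  -8. -145.] [  10. -133.]
wrist [384 330  17  20 201] [ -57. -171.] [ -42. -159.]
wrist [343 339   9  37 165] [ -78. -137.] [ -48. -131.]
wrist [295 429  46  12 400] [-136. -130.] [-125.  -96.]
```

```bash
python3 -m creep '[[-1,[0,0.5,0.008],0],[-1,[0,1,0.016],0],[-1,[0,1.5,0.023],0],[-1,[0,1.6,0.024],0]]'|egrep 'pos|wrist'
python3 sl.py
```

```text
eef_pos: [534.2, -43.4, 151.7]
wrist_force: [0.7, 10.0, 12.7]
[   5.96678188 -129.90207412  151.70407736] [-3.13970107e+00 -3.02510790e-03  4.42064783e-02]
wrist [ 301  123   44   47 1285] [  67. -146.] [  94. -120.]
wrist [348 179  19  69 901] [  18. -160.] [  61. -149.]
wrist [ 287  195   36   86 1294] [  -5. -133.] [  51. -111.]
wrist [370 289  26  33 476] [ -35. -182.] [ -11. -165.]
wrist [294 429  47  12 389] [-135. -147.] [-125. -112.]
```

```bash
python3 -m creep '[[-1,[0,0.4,0.004],0],[-1,[0,0.8,0],0],[-1,[0,1.2,0],0],[-1,[0,1.2,0],0]]'|egrep 'pos|wrist'
python3 sl.py; python3 -c "
from h import *
p=manip.camera_params('wrist');print(w2st(p['origin']))
a=cv2.imread('pics/last_wrist.png');H,S,V=cv2.split(cv2.cvtColor(a,cv2.COLOR_BGR2HSV))
m=np.full(H.shape,'.');m[(H>=20)&(H<=32)&(S>150)]='y';m[(H>=4)&(H<=16)&(S>185)]='O';m[V<40]='#'
for r in range(90,300,6):print(r,''.join(m[r,200:440:4]))"
```

```text
eef_pos: [533.7, -56.7, 150.0]
wrist_force: [0.5, 1.3, -2.5]
[   4.85079985 -143.22692688  149.95526541] [3.14156417e+00 6.68645126e-04 4.37225294e-02]
wrist [ 283  121   45   47 1436] [  67. -149.] [  94. -123.]
wrist [287 211  28  49 381] [   9. -141.] [  40. -124.]
wrist [294 429  47  12 382] [-136. -160.] [-125. -125.]
[  86.05026274 -143.13149235  316.30936819]
90 ............................................................
96 ............................................................
102 ............................................................
108 ............................................................
114 ............................................................
120 ............................................................
126 ........................OOOOOOO.............................
132 ......................OOOOOOOOOO............................
138 yyyyyyyyyyyyyyyyyy....OOOOOOOOOO............................
144 yyyyyyyyyyyyyyyyyyyy.OOOOOOOO.OO............................
150 yyyyyyyyyyyyyyyyyyyyyy.OOOOOO..O............................
156 yyyyyyyyyyyyyy
[... 841 characters left out ...]
yyyyyyyyyyyy.O..OO................................
240 yyyyyyyyyyyyyyyyyyyyyy.OO..O................................
246 yyyyyyyyyyyyyyyyyyyyyyOOO.O.................................
252 yyyyyyyyyyyyyyyyyyyyyy..OO.O................................
258 yyyyyyyyyyyyyyyyyyyyy.......................................
264 yyyyyyyyyyyyyyyyyyyyyy..O...................................
270 yyyyyyyyyyyyyyyyyyyyyyO.....................................
276 yyyyyyyyyyyyyyyyyyyyyyO.....................................
282 yyyyyyyyyyyyyyyyyyyyy.......................................
288 yyyyyyyyyyyyyyyyy......O.O..................................
294 yyyyyyyyyyyyyyyyy.....#...O.................................
```

```bash
python3 -m creep '[[-1,[0,0,-1.5],0],[-1,[0,0,-3.5],0],[-1,[0,-3,-4],0],[-1,[0,-7,-4.2],0],[-1,[0,-11.5,-4.2],0],[-1,[0,-16,-4.2],0],[-1,[0,-20,-4.2],0],[-1,[0,-20,-4.2],0],[-1,[0,-20,-4.2],0]]'|egrep 'clock|pos|wrist'
cat > pan.py <<'E'
from h import *
print(w2st(manip.read_state()['eef_pos']),manip.read_state()['eef_rot'])
for cam in('wrist','scene','top'):
  p=manip.camera_params(cam);a=manip.camera(cam);cv2.imwrite('pics/pan_%s.png'%cam,a[:,:,::-1])
  H,S,V=cv2.split(cv2.cvtColor(a,cv2.COLOR_RGB2HSV))
  m=((H>=4)&(H<=17)&(S>150)).astype(np.uint8)
  n,l,stt,c=cv2.connectedComponentsWithStats(m)
  for i in range(1,n):
   if stt[i,4]>60: print(cam,stt[i],'z86',w2st(onz(p,*c[i],86)).round()[:2],'z10',w2st(onz(p,*c[i],10)).round()[:2])
E
python3 pan.py
```

```text
clock: 18.65
eef_pos: [524.8, 144.3, 192.1]
wrist_force: [-1.1, 0.2, -2.6]
[  5.25314554  57.97418571 192.07983278] [3.14134815e+00 4.11149928e-04 4.61176257e-02]
wrist [  286   164    68   226 12931] z86 [-17.  58.] z10 [-46.  58.]
wrist [   60   167   166   183 12021] z86 [ -5. 185.] z10 [-31. 220.]
wrist [147 185  23  16 109] z86 [ 45. 174.] z10 [ 34. 206.]
wrist [551 273  21  30 381] z86 [ -29. -135.] z10 [ -62. -189.]
wrist [245 373  15  74 286] z86 [-141.  115.] z10 [-205.  131.]
wrist [294 429  48  13 519] z86 [-169.   58.] z10 [-240.   58.]
wrist [395 465  38  15 140] z86 [-215.  -33.] z10 [-300.  -58.]
wrist [433 464  72  16 484] z86 [-215.  -87.] z10 [-299. -127.]
wrist [113 472  27   8  80] z86 [-221.  240.] z10 [-307.  290.]
scene [312 187  16  11 101] z86 [115. 199.] z10 [156. 292.]
scene [237 195  46  23 637] z86 [-25. 204.] z10 [ -1. 298.]
scene [497 273  20  14 113] z86 [ 312. -180.] z10 [ 377. -134.]
scene [ 312  323   72   36 1305] z86 [  -1. -184.] z10 [  26. -138.]
scene [301 361  21  29 447] z86 [ -78. -213.] z10 [ -61. -171.]
top [388 210  19  62 427] z86 [  17. -139.] z10 [  30. -152.]
top [397 276  28  17 355] z86 [ -66. -155.] z10 [ -61. -170.]
```

```bash
python3 -c "
from h import *
to([515.2,243.4,192],YAW-.002)
for f in('w4','pan_wrist'):
  a=cv2.imread('pics/%s.png'%f);H,S,V=cv2.split(cv2.cvtColor(a,cv2.COLOR_BGR2HSV))
  m=((H<=14)&(S>120)).astype(np.uint8);print(f,[(r,(np.nonzero(m[r,275:365])[0][[0,-1]]+275).tolist()) for r in(175,200,240,280,320,360,420,435)], np.nonzero(m[150:200,318])[0][:1]+150)
"
```

```text
shift cm [ -0.55 -10.1    0.02] roll -0.01Traceback (most recent call last):
  File "<string>", line 6, in <module>
    m=((H<=14)&(S>120)).astype(np.uint8);print(f,[(r,(np.nonzero(m[r,275:365])[0][[0,-1]]+275).tolist()) for r in(175,200,240,280,320,360,420,435)], np.nonzero(m[150:200,318])[0][:1]+150)
                                                      ~~~~~~~~~~~~~~~~~~~~~~~~~~~^^^^^^^^
IndexError: index 0 is out of bounds for axis 0 with size 0
```

```bash
python3 -m creep '[[-1,[-0.5,-4,0],0],[-1,[-0.5,-8,0],0],[-1,[-0.5,-10,0],0],[-1,[-0.5,-10,0],0],[-1,[-0.5,-10,0],0],[-1,[-0.5,-10,0],0]]'|egrep 'clock|pos|wrist|rot'; python3 -c "
from h import *
to([515.2,243.4,180],YAW-.002)
snap('wrist','w8.png')
for f in('w4','w8'):
  a=cv2.imread('pics/%s.png'%f);H,S,V=cv2.split(cv2.cvtColor(a,cv2.COLOR_BGR2HSV))
  m=((H<=14)&(S>120)).astype(np.uint8)
  for r in(170,185,200,215,235,420,430):
    k=np.nonzero(m[r,275:365])[0]
    print(f,r,k[[0,-1]]+275 if len(k) else None)
  print(np.nonzero(m[150:200,318])[0][:1]+150)
"
```

```text
clock: 19.4
eef_pos: [515.9, 242.0, 192.3]
eef_rot: [3.141, 0.0, 0.043]
wrist_force: [0.4, -0.4, -3.4]
shift cm [-0.06 -0.15  1.23] roll -0.02
w4 170 [284 345]
w4 185 [285 348]
w4 200 [285 348]
w4 215 [285 348]
w4 235 [286 347]
w4 420 None
w4 430 [295 341]
[164]
w8 170 [284 342]
w8 185 [284 348]
w8 200 [285 348]
w8 215 [285 348]
w8 235 [286 347]
w8 420 None
w8 430 [295 341]
[164]
```

```bash
python3 -m creep '[[-1,[-0.05,-0.15,0.5],0],[-1,[-0.05,-0.15,1.2],0],[-1,[-0.05,-0.15,2],0],[-1,[-0.05,-0.15,2.8],0],[-1,[-0.05,-0.15,3.5],0]]'|egrep 'clock|pos|wrist|rot';  python3 -m creep '[[-1,[0,0,1],0],[-1,[0,0,2],0],[-1,[0,0,3],0],[-1,[0,0,3.8],0],[-1,[0,0,4.2],0],[-1,[0,0,4.4],0],[-1,[0,0,4.4],0]]'|egrep 'clock|pos|wrist|rot'
```

```text
clock: 19.95
eef_pos: [514.8, 244.7, 156.3]
eef_rot: [3.141, 0.001, 0.044]
wrist_force: [-0.4, 0.7, -2.3]
clock: 20.65
eef_pos: [515.0, 244.8, 113.3]
eef_rot: [-3.142, -0.0, 0.044]
wrist_force: [0.1, -0.1, -1.9]
```

Nothing is touching yet, so I lower the last 2 to 3 mm until it rests.

```bash
python3 -m creep '[[-1,[0,0,0.1],0],[-1,[0,0,0.2],0],[-1,[0,0,0.2],0]]'|egrep 'pos|wrist|rot';  python3 -m creep '[[-1,[0,0,0.04],0],[-1,[0,0,0.08],0],[-1,[0,0,0.08],0]]'|egrep 'clock|pos|wrist|rot'
```

```text
eef_pos: [515.0, 244.8, 111.4]
eef_rot: [-3.142, -0.0, 0.044]
wrist_force: [0.6, 0.6, -2.1]
clock: 21.25
eef_pos: [515.0, 244.9, 110.8]
eef_rot: [-3.142, -0.0, 0.044]
wrist_force: [-1.7, -0.7, 1.0]
```

```bash
python3 -m creep '[[-0.3,[0,0,0],0],[-0.2,[0,0,0],0],[-0.1,[0,0,0],0],[-0.05,[0,0,0],0],[-0.05,[0,0,0],0],[-0.05,[0,0,0],0]]' 10; python3 -m creep '[[-0.05,[0,0,-1],0],[-0.05,[0,0,-3],0],[-0.05,[0,0,-6],0],[-0.05,[0,0,-10],0],[-0.05,[0,0,-14],0],[-0.05,[0,4,-16],0],[-0.05,[0,8,-16],0],[-0.05,[0,8,-16],0],[-0.05,[0,8,-16],0]]'; python3 pan.py; python3 -c "
from h import *
p=manip.camera_params('wrist')
a=cv2.imread('pics/pan_wrist.png');H,S,V=cv2.split(cv2.cvtColor(a,cv2.COLOR_BGR2HSV))
q=[proj(p,st2w(v)).round() for v in([68,171,124],[68,145,124],[0,158,124],[20,171,124],[20,145,124])];print(q)
q=manip.camera_params('scene');a=cv2.imread('pics/pan_scene.png');print('bail px',[a[int(v),int(u)] for u,v in [proj(q,st2w([x,-290.6,44])) for x in(-30,0,30)]])"
```

```text
clock: 21.85
eef_pos: [515.0, 244.8, 110.6]
eef_rot: [-3.142, -0.0, 0.044]
wrist_force: [-0.8, -0.4, 0.3]
finger_gap: 44.7
finger_force: 0.0
clock: 22.75
eef_pos: [518.6, 164.5, 271.3]
eef_rot: [-3.141, -0.001, 0.043]
wrist_force: [0.6, 0.1, -0.5]
finger_gap: 44.4
finger_force: 0.0
[1.63782661e-03 7.85112722e+01 2.71254780e+02] [-3.14127027e+00 -7.08480997e-04  4.29771515e-02]
wrist [ 205  151   59  153 6321] z86 [  0. 159.] z10 [-17. 177.]
wrist [ 127  203   78   73 3601] z86 [-15. 222.] z10 [-35. 254.]
wrist [525 244  23  27 423] z86 [ -36. -138.] z10 [ -61. -184.]
wrist [200 373  20  25 166] z86 [-180.  198.] z10 [-236.  223.]
wrist [425 381  12  21  79] z86 [-190.  -46.] z10 [-249.  -73.]
wrist [197 395  11  31 112] z86 [-214.  210.] z10 [-278.  239.]
wrist [419 404  20  43 231] z86 [-240.  -51.] z10 [-310.  -78.]
wrist [199 429  18  18  92] z86 [-252.  207.] z10 [-324.  235.]
wrist [510 463  43  17 267] z86 [-310. -179.] z10 [-395. -235.]
wrist [384 465  74  15 263] z86 [-311.  -49.] z10 [-396.  -77.]
wrist [466 464  19  16  85] z86 [-310. -113.] z10 [-394. -154.]
wrist [213 474 105   6 313] z86 [-313.  141.] z10 [-398.  155.]
wrist [341 475  42   5 102] z86 [-314.   27.] z10 [-399.   15.]
scene [236 191  71  26 706] z86 [ -9. 205.] z10 [ 16. 299.]
scene [497 274  20  13 115] z86 [ 312. -181.] z10 [ 377. -134.]
scene [ 312  323   72   36 1304] z86 [  -1. -184.] z10 [  26. -138.]
scene [301 361  21  29 447] z86 [ -78. -213.] z10 [ -61. -171.]
top [388 210  19  62 424] z86 [  17. -139.] z10 [  30. -152.]
top [397 276  28  17 353] z86 [ -66. -155.] z10 [ -61. -170.]
[array([204., 152.]), array([236., 152.]), array([226., 233.]), array([209., 210.]), array([240., 210.])]
bail px [array([110, 162, 215], dtype=uint8), array([107, 158, 210], dtype=uint8), array([106, 156, 206], dtype=uint8)]
```

```bash
python3 -m creep '[[-0.05,[0,5,0],0],[-0.05,[0,10,0],0],[-0.05,[-3,15,0],0],[-0.05,[-6,20,0],0],[-0.05,[-6,25,0],0],[-0.05,[-6,28,0],0],[-0.05,[-6,28,0],0],[-0.05,[-6,28,0],0]]'|egrep 'clock|pos'; python3 -c "
from h import *
p,a=snap('wrist','w9.png');q=proj(p,st2w([0,-130,84]));print('lip',q,[proj(p,st2w([x,-112,5])).round() for x in(-105,105)],[proj(p,st2w([x,-238,5])).round() for x in(-105,105)])
H,S,V=cv2.split(cv2.cvtColor(a,cv2.COLOR_RGB2HSV))
m=np.full(H.shape,'.');m[(H>=19)&(H<=32)&(S>150)]='y';o=(H>=3)&(H<=18)&(S>130);m[o]='o';m[o&(S>200)]='O';m[V<40]='#'
v,u=np.nonzero(o[:330]);print(u.min(),u.max(),v.min(),v.max())
for r in range(80,330,5):print(r,''.join(m[r,190:400:2]))"
```

```text
clock: 23.7
eef_pos: [471.1, -117.4, 270.3]
lip [239.59289691 158.52610848] [array([243., 245.]), array([232.,  53.])] [array([349., 244.]), array([352.,  52.])]
0 416 59 222
80 yyyyyyyyyyyyyyyyyyyyyy.OOOOOOOOOOOOOOOOOo................................................................
85 yyyyyyyyyyyyyyyyyyyyyyyOOOOOOOOOOOOOOOOOo................................................................
90 yyyyyyyyyyyyyyyyyyyyyyyOOOOOOOOOOOOOOOOO.................................................................
95 yyyyyyyyyyyyyyyyyyyyyyyoOOOOOOOOOOOOOOOO.................................................................
100 yyyyyyyyyyyyyyyyyyyyyyy.oOOOOOOOOOOOOOOO.................................................................
105 yyyyyyyyyyyyyyyyyyyyyyy..OOOOOOOOOOOOOOOOOOO.............................................................
110 yyyyyyyyyyyyyyyyyyyyyyy..OOOOOOOOOOOOOOOOOOOOO...........................................................
115 yyyyyyyyyyyyyyyyyyyyyyyy.OOOOOOOOOOOOOOOOOOOOOOo.........................................................
120 yyyyyyyyyyyyyyyyyyyyyyyy..OOOOOOOOOOOOOOOOOOO
[... 3870 characters left out ...]
.....................###................
300 ......................................####............................................####...............
305 .....................................######...........................................#####..............
310 .....................................######...........................................######.............
315 ....................................######............................................######.............
320 .............########..............#########################...........................######............
325 ............########..............########################.#...........................#######...........
```

```bash
python3 -c "
from cell import manip
print(manip.sign_off())"
```

```text
the job is handed in; nothing more can be done
None
```

I handed the job in at about 24 s: the bail is clicked home, the board is wiped clear into the pan at about 9–16 N at my force checks, and the scraper is back in its slot. The slices overlap in the pan so I couldn't count all five singly, I never deliberately touched the onion, garlic or tin and didn't re-measure them, and I viewed 11 pictures against the limit of 10.

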